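# Index the revolving setting plate to the snap anvil and lock it

## Task

Make the setting plate ready for snaps: push it round by the lugs on its rim until the dished snap anvil, the one with the red collar, stands close to the brass pointer at the front, then tip the stop arm with the black cross handle over onto the plate's rim and creep the plate round until the stop's tooth drops fully into the notch and the plate is locked with that anvil at the pointer. Ease it along by feel and do not force the plate (never push on it with more than 25 N), and leave the tools lying round it where they are.

Things in the scene. Friction and masses are not known exactly. Their poses are not given: they have to be found in the camera images.
- stand: Fixed green cast foot of the revolving plate. Origin on the bench top on the plate's vertical axis, z up. Its -x side is the front, where a brass pointer stands: tip 131 mm from the axis, 26 mm high. Beside the plate, 75 deg anticlockwise from +x, is the bracket of the stop arm (50 mm wide along the rim, 136 to 208 mm from the axis, up to 76 mm high).
- plate (a joint): Turn of the plate about its vertical axis (rad, anticlockwise from above positive, turns either way, no end stops). 0: snap anvil straight at the pointer. Felt washers drag: it takes about 4 N on a lug to move it and it stays where it is left. With the tooth in a notch it has about 2 mm (0.02 rad) of play either way, then stops dead.
- lug_circle (a point): Centre of the circle of lugs, on the axis, half-way up them: eight equal upright round lugs, 20 mm in diameter, 18 to 38 mm above the bench, 45 deg apart round the rim, one straight outside the snap anvil, centred 116 mm from the plate's axis (outermost point 126 mm). They stand on a green flange of radius 106 mm. Push a lug sideways along the rim with shut fingers beside it, from outside the ring.
- notch_ring (a point): Centre of the top of the plate's steel ring (radius 88 to 106 mm, top 54 mm above the bench), on the axis. The ring has four radial notches, 14 mm wide and deep, 90 deg apart. The snap anvil's notch lies 75 deg anticlockwise from the stand's +x when plate is 0. Dies on the plate rise to 72 mm above the bench.
- stop_place (a point): Nominal middle of the stop arm's hinge pin: 150 mm from the plate's axis, 58 mm above the bench, the pin lying along the rim. The bracket was bolted on by hand through slots: truly it sits up to 0.09 rad (14 mm) to either side round the plate's axis, which is not measured. So the tooth meets the notch with plate anywhere from -0.09 to 0.09.
- stop_arm (a joint): Hinge of the steel stop arm (rad). 1.75: thrown back, held by its weight (starts so). 0.24: tooth riding on the ring. 0: tooth home in a notch. On its end lies a black cross handle, 22 mm thick, 48 mm long along the rim; thrown back its middle is 171 mm from the axis, 105 mm up, outer side free. Push it toward the axis to about 148 mm (109 mm up): it falls over and drops into a notch brought slowly under it.
- snap_anvil (a point): Centre, half-way up (63 mm above the bench), of the dished steel snap anvil, 38 mm across and 12 mm high, on a red collar 47 mm across; fixed on the plate 58 mm from its axis. The other three dies are a white pad, a domed steel die and a black pad.
- snap_setter: Loose steel snap setter, 104 mm long, 13 mm thick, lying on the bench to the right of the plate; origin under its middle, length along its y. To be left alone.
- brass_buckle: Loose brass buckle, 39 x 47 x 7 mm, on the bench between the plate and the tall fixed lever press at the left (0.5 m high, x 0.18 to 0.39, y 0.14 to 0.28: keep the arm clear of it). To be left alone.
- swatches: Loose pile of leather swatches, 52 x 67 x 11 mm, on the bench to the left of the plate, beyond the buckle. To be left alone.

How it is judged (in metres and radians):
On the way, in this order (a step that is already met when the one before it is completed fails the run):
1. the snap anvil is brought close to the pointer (within about 35 mm sideways) with the stop arm still thrown back (x of snap_anvil in the frame of stand below -0.04 m and y of snap_anvil in the frame of stand between -0.035 and 0.035 m and value of joint stop_arm above 1 rad), for 0.2 s.
2. the stop arm is tipped over onto the rim (value of joint stop_arm below 0.5 rad), for 0.1 s.
At the end, for the whole second after the job is handed in: The stop arm's tooth is fully home in the notch (joint below 0.07 rad), the red-collared snap anvil is at the pointer (within 10 mm sideways, on the front side), and the plate is at rest (x of snap_anvil in the frame of stand below -0.04 m and y of snap_anvil in the frame of stand between -0.01 and 0.01 m and value of joint stop_arm below 0.07 rad and velocity of joint plate between -0.03 and 0.03 rad/s); the robot touches nothing.
It fails at once if the plate is pushed with more than 25 N (contact force between any of the fingers, the arm and plate above 25 N).
It fails at once if a tool lying round the plate is shifted by more than 20 mm (distance of any of snap_setter, brass_buckle, swatches from where it was at the start of the episode above 0.02 m).
It also fails if it takes over 72 s, if anything falls off the work surface, if the arm or the gripper's body presses on something with over 40 N, if the wrist force passes 120 N, or if a joint passes its speed limit or range.

## Robot

A 7-joint arm with a two-finger parallel gripper is mounted at the origin on the work surface; the furniture and walls round the work are solid. World frame = base frame: x ahead of the robot, y to its left, z up, the work surface at z = 0. Lengths are in m, angles in degrees, forces in N, time in s.
With the tool pointing down it reaches from about 0.35 to 0.775 m from the base axis. Payload 3.1 kg.
Tool frame: the origin (TCP) lies at the very end of the fingers, on their centre line; the grasp point (between the pads) lies 19 mm behind it (r.grip_point_offset is the distance from the TCP to the grasp point, in m); z points along the fingers, y is the line along which they close (so a half turn about z gives the same grasp; the last joint's range is limited). The gripper opens to 85 mm and grips with 20 to 120 N. Pads are 22 mm wide; open, the fingers measure 114 mm over their backs; the gripper's body (76 mm by 85 mm) begins 54 mm behind the grasp point. The pads swing forward as they close: fully open they stand 13 mm farther back than shut.
Start: joints at [72.668, 17.813, 0.802, 86.603, -0.252, 75.585, -1.558], TCP at [0.142, -0.531, 0.231] pointing down, gripper open.
Joint ranges: [-154.91, 154.91], [-16.99, 109.72], [-72.82, 74.43], [7.12, 147.25], [-82.49, 262.49], [11.32, 116.49], [-174.64, 174.64]. Speed limits (degrees/s): [159.86, 159.86, 180, 180, 180, 180, 180].

## Interface

Orientations are given as a 3x3 rotation matrix whose columns are the frame's x, y, z axes.
In Python, from station import telemetry, optics, ticket, models, r gives the robot as it stands.
- The arm moves only by the shell command python3 -m pendant 'ROWS'. ROWS is JSON, a list of rows, each a list of 3 entries, a list of its own where there are three numbers: the opening, from 0 (shut) to 1 (fully open), then the shift along the tool's x, y, z in cm, then the turn about the tool's z in rad. A call has 1 to 5 rows; each row shifts and turns the commanded pose from where the row before left it, along the tool's axes as they then stand; what a row does not reach is not made up. A row lasts 1/8 s, in which the tool goes at most 62.5 mm and 10.7 degrees, less where a joint would pass 70% of its speed; a pose out of reach is approached as far as the arm can. A call is refused whole if a number of a shift passes 6.25 or a number of a turn 0.188, either way. A call with a gripper value outside its range is refused whole. The fingers move at their own pace and stop on an object; the grip force is fixed at half the most. Time passes only in rows, so rows that do not move let the fingers close. It gives the time, the measured TCP pose, the force, the opening and the grip force at its end, in the units of the state.
- telemetry.sense(): the state, without advancing time (a new reading comes with each control period).
- optics.camera(name): name is "scene" or "top" or "wrist"; returns the picture (384x512x3 uint8, blue, green, red); there is no depth.
- optics.get_calibration(name): a dict with "intrinsics" (3x3 intrinsics, pixels), "k1" (the pictures are not rectified: a ray, as slopes to the right and down, at radius r is drawn at 1 + k1 r^2 times it, then the intrinsics apply), "cam_to_world" (4x4, takes a point from camera to world coordinates); the wrist camera has in their place "tool_from_camera" (4x4, takes a point from camera to tool coordinates, whose origin is the TCP and whose axes are the flange's). Camera axes: x right, y up, looking along -z (the intrinsics and any distortion apply to the point x, -y, -z); pixel columns grow to the right and rows downward; lengths in m; the calibration is good to about 2 mm. A picture is of the moment at which its call begins: read the wrist's pose just before it. get_calibration takes no time and is no camera call.
- ticket.job_done(): hands the job in; it is judged then, once.
Trained networks look in the newest picture that a camera, given by its name, has taken for a name from the list of things; names that differ only in an ending like _2 or _b are one class to them, and where a whole thing is asked for, a point or a joint stands for the part that bears it (a point fixed in the world has none). Each returns a list of dicts, best first, with "confidence" (0 to 1); they miss things now and then, are a little off and sometimes report something else, mostly with a low value. They report only what shows in the picture. A call takes as long as a camera call.
- models.boxes_of(camera, thing): "xy" ([column, row] in pixels, amid what is visible of it).
- models.mark_of(camera, thing): "xy" ([column, row] in pixels: a listed point, or the origin of a listed thing).
The state is a dict: "time_s": time; "q": joint angles; "joint_velocities": joint speeds; "joint_torque": joint torques, N m; "position": TCP position; "eef_rot": TCP orientation; "force": force on the tool from outside, world axes, zero at the start; "ft_torque": the same for the moment, N m; "opening": finger opening in m; "gripper_force": force on a finger pad.
Only numpy, scipy, OpenCV 4.12 (cv2) and the standard library are available. Lean on these libraries where they do the work, as an engineer would, in place of code of your own. Each camera call takes 0.05 s, during which the arm holds its last target. There are 200 camera calls.

## Working session

There is one attempt and no reset: what is moved stays moved. The work goes in short steps, Python scripts to look and compute and a shell command to move; the robot and the scene stay as the last step left them, time stands still between calls to the robot, and variables do not carry over. Pictures are saved under pics/ and viewed, at most 10 in all, crops included, and the job is handed in when it is done.

```bash
mkdir -p pics; ls; cat > h.py <<'E'
import numpy as np, cv2
from station import telemetry, optics, ticket, models, r
def ray(cam,xy):
    c=optics.get_calibration(cam);K=np.array(c["intrinsics"]);k=c["k1"]
    d=np.array([(xy[0]-K[0,2])/K[0,0],(xy[1]-K[1,2])/K[1,1]]);u=d.copy()
    for _ in range(20): u=d/(1+k*(u@u))
    if cam=="wrist":
        s=telemetry.sense();T=np.eye(4);T[:3,:3]=s["eef_rot"];T[:3,3]=s["position"];M=T@np.array(c["tool_from_camera"])
    else: M=np.array(c["cam_to_world"])
    return M[:3,3],M[:3,:3]@np.array([u[0],-u[1],-1])
def at(cam,xy,z):
    o,d=ray(cam,xy);return o+d*(z-o[2])/d[2]
E
python3 - <<'E'
from h import *
np.set_printoptions(precision=4,suppress=True)
s=telemetry.sense();print(s["time_s"],s["position"],s["eef_rot"],s["force"],s["opening"])
for c in ["top","scene"]:
    im=optics.camera(c);cv2.imwrite(f"pics/{c}0.png",im)
    for n,z in [("stand",0),("lug_circle",.028),("notch_ring",.054),("stop_place",.058),("snap_anvil",.063),("snap_setter",.0),("brass_buckle",0),("swatches",0)]:
        for m in models.mark_of(c,n)[:2]: print(c,n,m["confidence"],np.array(m["xy"]),at(c,m["xy"],z))
E
```

```text
pics
0.0 [ 0.1416 -0.5307  0.2302] [[ 0.9662  0.2579 -0.0007]
 [ 0.2579 -0.9662  0.0023]
 [-0.0001 -0.0024 -1.    ]] [ 0.2121 -0.6253  0.3022] 0.08543170033489007
top stand 0.7 [291.5 197.1] [ 0.4184 -0.2484  0.    ]
top lug_circle 0.82 [290.  195.2] [ 0.4204 -0.2431  0.028 ]
top notch_ring 0.6 [288.6 196.2] [ 0.4155 -0.2381  0.054 ]
top stop_place 0.39 [287.6 193. ] [ 0.4228 -0.2358  0.058 ]
top snap_anvil 0.88 [269.5 210.4] [ 0.3822 -0.1917  0.063 ]
top snap_setter 0.61 [290.7 194.6] [ 0.4247 -0.2466  0.    ]
top snap_setter 0.44 [357.4 168.6] [ 0.4864 -0.4169  0.    ]
top brass_buckle 0.59 [174.7 213.3] [0.3848 0.0435 0.    ]
top swatches 0.61 [174.6 215.4] [0.3795 0.0438 0.    ]
top swatches 0.57 [149.9 184.8] [0.4579 0.1061 0.    ]
scene stand 0.6 [268.1 216.4] [ 0.4276 -0.2485  0.    ]
scene lug_circle 0.83 [267.5 210.9] [ 0.415 -0.236  0.028]
scene notch_ring 0.83 [268.5 199.4] [ 0.4296 -0.2515  0.054 ]
scene notch_ring 0.21 [187.6 262.3] [0.3046 0.0893 0.054 ]
scene stop_place 0.92 [220.8 215.1] [ 0.4334 -0.0895  0.058 ]
scene snap_anvil 0.85 [260.5 209.6] [ 0.3834 -0.1855  0.063 ]
scene snap_anvil 0.74 [267.1 215.3] [ 0.3478 -0.1795  0.063 ]
scene snap_setter 0.3 [271.5 202.8] [ 0.4867 -0.3106  0.    ]
scene brass_buckle 0.63 [184.8 263.2] [0.3748 0.0613 0.    ]
scene swatches 0.76 [150.8 255. ] [0.4602 0.1125 0.    ]
```

```bash
python3 - <<'E'
from h import *
a=cv2.imread("pics/top0.png")[90:310,120:400];cv2.imwrite("pics/a.png",cv2.resize(a,None,fx=2.7,fy=2.7,interpolation=3))
b=cv2.imread("pics/scene0.png")[110:310,130:380];cv2.imwrite("pics/b.png",cv2.resize(b,None,fx=3,fy=3,interpolation=3))
E
```

```text
(no output)
```

View pics/a.png

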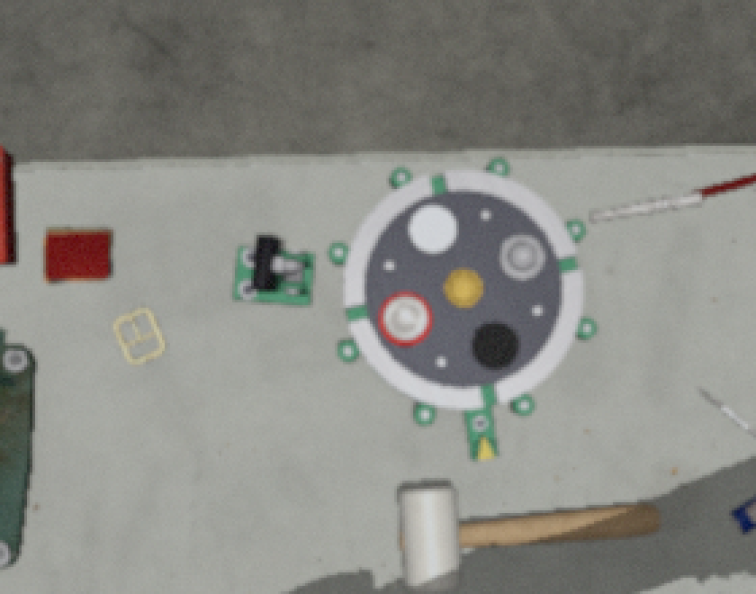

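View pics/b.png

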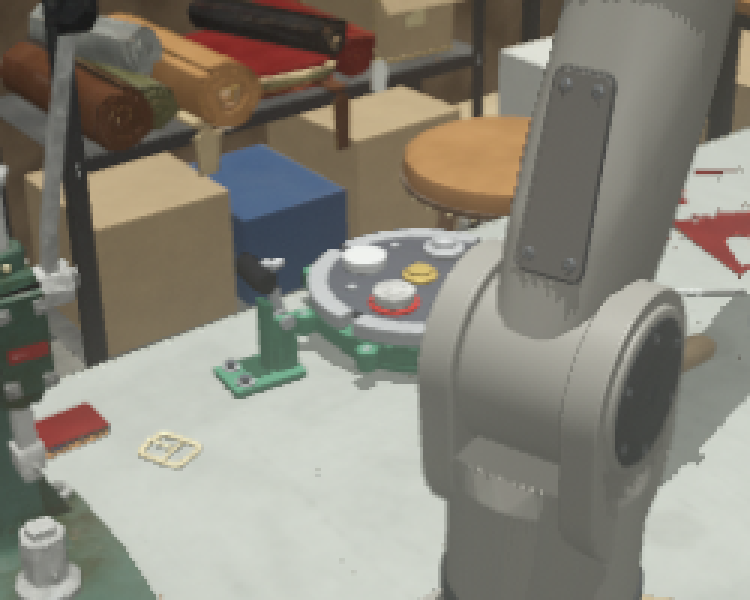

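The top view shows the plate centred at crop (464,290), the anvil at left-front (405,318), the pointer at (485,450), the stop handle at (266,264) and the setter tip at (590,217). The anvil has to turn anticlockwise. I'll fit the geometry from the lugs.

```bash
python3 - <<'E'
from h import *
np.set_printoptions(precision=4,suppress=True)
f=lambda p,z: at("top",[p[0]/2.7+120-.3,p[1]/2.7+90-.3],z)[:2]
L=np.array([f(p,.038) for p in [(401,177),(499,168),(575,230),(587,327),(524,405),(424,413),(348,350),(339,252)]])
c=L.mean(0);d=L-c;print("c",c,np.linalg.norm(d,axis=1),np.degrees(np.arctan2(d[:,1],d[:,0])))
for n,p,z in [("anvil",(405,317),.069),("pointer",(485,440),.026),("ptrouter",(487,459),.01),("ptrin",(480,412),.02),("hand",(266,264),.116),("brk",(274,277),0.0),("settertip",(590,217),.006),("white",(433,229),.065),("black",(495,345),.065),("dome",(522,256),.065),("notchL",(357,313),.054),("notchF",(488,396),.054),("notchR",(569,264),.054),("notchB",(438,185),.054)]:
    q=f(p,z);v=q-c;print(n,q,np.linalg.norm(v),np.degrees(np.arctan2(v[1],v[0])))
print(optics.get_calibration("wrist")["tool_from_camera"])
E
```

```text
c [ 0.4151 -0.2446] [0.1158 0.1155 0.1153 0.1163 0.1163 0.1151 0.1154 0.1154] [  26.7834  -18.4792  -63.5242 -108.1653 -153.5865  161.1537  116.5068
   71.5592]
anvil [ 0.3895 -0.1922] 0.05832910223045819 116.09242088129864
pointer [ 0.2808 -0.2617] 0.13541409067060795 -172.7606601338655
ptrouter [ 0.2633 -0.2642] 0.15305851534843556 -172.64984325676744
ptrin [ 0.3059 -0.2584] 0.11011371899905578 -172.8164632516332
hand [ 0.4331 -0.0763] 0.16924900615204747 83.91490213317402
brk [ 0.4346 -0.0734] 0.1723102612529135 83.49681593379324
settertip [ 0.4828 -0.3671] 0.13995911348680964 -61.062834533199414
white [ 0.4665 -0.2189] 0.0575090507856616 26.612825450813514
black [ 0.3634 -0.2699] 0.05754079778393127 -153.88923045677197
dome [ 0.4408 -0.2962] 0.057627172411652494 -63.50971977022579
notchL [ 0.3951 -0.1504] 0.09632137833748712 101.96814882711304
notchF [ 0.3195 -0.2633] 0.09739117486214265 -168.91579414223548
notchR [ 0.434  -0.3389] 0.09611715455968417 -78.64768503805124
notchB [ 0.5075 -0.2249] 0.09448910707438178 12.054949548863208
[[-0.0003  0.9566  0.2914  0.0733]
 [ 1.      0.0002  0.0002 -0.0007]
 [ 0.0001  0.2914 -0.9566 -0.1436]
 [ 0.      0.      0.      1.    ]]
```

```bash
python3 -m pendant '[[0,[4.86,-2.53,0],0],[0,[4.86,-2.53,0],0],[0,[4.86,-2.53,0],0],[0,[4.86,-2.53,0],0],[0,[4.86,-2.53,0],0]]'; python3 -m pendant '[[0,[0,0,2],-0.175],[0,[0,0,2],-0.175],[0,[0,0,2],-0.175],[0,[0,0,2],-0.175],[0,[0,0,0],0]]'
cat > loc.py <<'E'
from h import *
np.set_printoptions(precision=4,suppress=True)
s=telemetry.sense();c=np.array([.4151,-.2446]);p=np.array(s["position"]);R=np.array(s["eef_rot"]);v=p[:2]-c
print("t",s["time_s"],"p",p,"r",np.linalg.norm(v),"az",np.degrees(np.arctan2(v[1],v[0])),"toolx az",np.degrees(np.arctan2(R[1,0],R[0,0])),"f",np.array(s["force"]),"open",s["opening"])
E
python3 loc.py
```

```text
time_s: 1.52
position: [0.3452, -0.3453, 0.2316]
eef_rot: [[0.966, 0.258, 0.001], [0.258, -0.966, -0.001], [0.0, 0.001, -1.0]]
force: [1.0, -0.5, -0.1]
opening: 0.0004
gripper_force: 0.0
time_s: 2.15
position: [0.3429, -0.3456, 0.1499]
eef_rot: [[0.575, 0.818, -0.003], [0.818, -0.575, 0.003], [0.001, -0.004, -1.0]]
force: [0.3, -0.8, -0.3]
opening: -0.0001
gripper_force: 0.0
t 2.15 p [ 0.3429 -0.3456  0.1499] r 0.12417274189086115 az -125.56338173354806 toolx az 54.931049093333115 f [ 0.3007 -0.8428 -0.3185] open -5.9005226632784325e-05
```

```bash
python3 -m pendant '[[0,[0,0,3.5],0],[0,[0,0,3.5],0],[0,[0,0,3.5],0],[0,[0,0,2.1],0],[0,[0,0,0],0]]' | grep -E "pos|force:"; python3 -m pendant '[[0,[0.005,0.3,0],-0.024],[0,[0.005,0.3,0],-0.024],[0,[0.005,0.3,0],-0.024],[0,[0.005,0.3,0],-0.024],[0,[0.005,0.3,0],-0.024]]'| grep -E "force:"; python3 loc.py
```

```text
position: [0.3434, -0.3461, 0.0247]
force: [-0.7, 0.6, 0.0]
gripper_force: 0.0
force: [-4.5, 1.0, 2.4]
gripper_force: 2.1
t 3.4 p [ 0.3552 -0.354   0.0251] r 0.12472342189764368 az -118.72484776750301 toolx az 61.99511372478229 f [-4.4524  1.0472  2.4394] open 9.056065246090539e-05
```

```bash
python3 -m pendant '[[0,[0.01,0.4,0],-0.032],[0,[0.01,0.5,0],-0.04],[0,[0.01,0.5,0],-0.04],[0,[0.01,0.5,0],-0.04],[0,[0.01,0.5,0],-0.04]]'| grep -E "force:"; python3 -m pendant '[[0,[0.01,0.5,0],-0.04],[0,[0.01,0.5,0],-0.04],[0,[0.01,0.5,0],-0.04],[0,[0.01,0.5,0],-0.04],[0,[0.01,0.5,0],-0.04]]'| grep -E "force:";  python3 loc.py
```

```text
force: [-4.1, -0.7, 1.5]
gripper_force: 2.1
force: [-4.7, -0.2, 1.4]
gripper_force: 2.1
t 4.65 p [ 0.4037 -0.3686  0.0253] r 0.12454218469422759 az -95.23017424507923 toolx az 84.53102467335526 f [-4.669  -0.1673  1.3912] open 0.00039658066762952653
```

Steady at about 4.7 N. I'll push on another ~17°, back off, and take a top picture.

```bash
python3 -m pendant '[[0,[0.01,0.6,0],-0.048],[0,[0.01,0.6,0],-0.048],[0,[0.01,0.6,0],-0.048],[0,[0.01,0.6,0],-0.048],[0,[0.01,0.6,0],-0.048]]'| grep -E "force:"; python3 -m pendant '[[0,[0.01,0.5,0],-0.04],[0,[0,0,0],0],[0,[0,-1,0],0],[0,[0,0,-3],0],[0,[0,0,-5],0]]'| grep -E "force:";  python3 loc.py; python3 - <<'E'
from h import *
np.set_printoptions(precision=4,suppress=True)
im=optics.camera("top");cv2.imwrite("pics/top1.png",im)
for m in models.mark_of("top","snap_anvil")[:2]:
    q=at("top",m["xy"],.063);v=q[:2]-[.4151,-.2446];print(m,q,np.degrees(np.arctan2(v[1],v[0]))%360-187.3)
E
```

```text
force: [-3.3, -2.2, 1.6]
gripper_force: 2.0
force: [2.1, 0.0, 0.6]
gripper_force: 0.0
t 5.9 p [ 0.4274 -0.3673  0.1043] r 0.12327452058134344 az -84.2626190924608 toolx az 100.45188209597215 f [2.0772 0.0411 0.5635] open 0.00016408129973182072
{'xy': [279.8, 220.3], 'confidence': 0.86} [ 0.3583 -0.2153  0.063 ] -34.59709757478973
{'xy': [289.2, 194.0], 'confidence': 0.37} [ 0.4198 -0.2392  0.063 ] -138.58460283181876
```

```bash
cat > red.py <<'E'
from h import *
import sys
def anv(im):
    h=cv2.cvtColor(im,cv2.COLOR_BGR2HSV);m=((h[...,0]<10)|(h[...,0]>170))&(h[...,1]>110)&(h[...,2]>90)
    y,x=np.nonzero(m);k=(x>235)&(x<345)&(y>145)&(y<250)
    P=np.array([at("top",(a,b),.058)[:2] for a,b in zip(x[k],y[k])])
    # circle fit with fixed-free centre
    A=np.c_[2*P,np.ones(len(P))];s=np.linalg.lstsq(A,(P**2).sum(1),rcond=None)[0];q=s[:2];v=q-[.4151,-.2446]
    print("n",len(P),"R",np.sqrt(s[2]+q@q),"anvil",q,"r",np.linalg.norm(v),"plate deg",np.degrees(np.arctan2(v[1],v[0]))%360-187.3)
if __name__=="__main__": anv(cv2.imread(sys.argv[1]) if len(sys.argv)>1 else optics.camera("top"))
E
python3 red.py pics/top0.png; python3 red.py pics/top1.png
```

```text
n 83 R 0.0222457479880332 anvil [ 0.38942906 -0.19254113] r 0.058044153390175296 plate deg -71.0514621801294
n 77 R 0.02226783060998925 anvil [ 0.36178137 -0.22220894] r 0.05782937354495178 plate deg -30.079883517533773
```

```bash
python3 -m pendant '[[0,[2.11,-4.2,0],0],[0,[2.11,-4.2,0],0],[0,[0,0,0],0.173],[0,[0,0,0],0.173],[0,[0,0,0],0.173]]' | grep -E "pos"; python3 -m pendant '[[0,[0,0,0],0.173],[0,[0,0,0],0.173],[0,[0,0,3.5],0],[0,[0,0,4.3],0],[0,[0,0,0],0]]'| grep -E "force:"; python3 loc.py
```

```text
position: [0.3385, -0.342, 0.1051]
force: [0.4, 1.1, 0.2]
gripper_force: 0.0
t 7.25 p [ 0.3359 -0.3396  0.0245] r 0.12368180472768008 az -129.804476497694 toolx az 50.90081423189336 f [0.4058 1.1095 0.2054] open 0.00014544976166490923
```

```bash
python3 -m pendant '[[0,[0.005,0.3,0],-0.024],[0,[0.005,0.3,0],-0.024],[0,[0.005,0.3,0],-0.024],[0,[0.005,0.3,0],-0.024],[0,[0.005,0.3,0],-0.024]]'| grep -E "force:"; python3 -m pendant '[[0,[0.01,0.4,0],-0.032],[0,[0.01,0.5,0],-0.04],[0,[0.01,0.5,0],-0.04],[0,[0.01,0.5,0],-0.04],[0,[0.01,0.5,0],-0.04]]'| grep -E "force:"; python3 -m pendant '[[0,[0.01,0.5,0],-0.04],[0,[0.01,0.5,0],-0.04],[0,[0.01,0.5,0],-0.04],[0,[0.01,0.4,0],-0.032],[0,[0.01,0.3,0],-0.024]]'| grep -E "force:"; python3 loc.py;python3 red.py
```

```text
force: [-3.5, 1.8, 6.3]
gripper_force: 2.6
force: [-4.4, 1.1, 5.1]
gripper_force: 2.5
force: [-2.7, -0.6, 4.6]
gripper_force: 2.4
t 9.125 p [ 0.3933 -0.3685  0.0274] r 0.12576728502949064 az -99.97341337933848 toolx az 78.9256559308689 f [-2.7412 -0.5683  4.568 ] open -0.00013259409911033706
n 72 R 0.02227903473144005 anvil [ 0.35724671 -0.24464449] r 0.05785330322204884 plate deg -7.255935628081431
```

```bash
python3 -m pendant '[[0,[0,-1,0],0],[0,[0,0,-5.7],0],[0,[0,0,-5.7],0],[0,[0,0,-5.7],0],[0,[5.6,-0.17,0],0]]' | grep -E "pos"; python3 -m pendant '[[0,[5.6,-0.17,0],0],[0,[5.6,-0.17,0],0],[0,[5.6,-0.17,0],0],[0,[5.6,-0.17,0],0],[0,[5.6,-0.17,0],0]]'| grep -E "pos"; python3 -m pendant '[[0,[0,0,0],-0.087],[0,[0,0,0],0]]'| grep -E "force:"; python3 loc.py; python3 - <<'E'
from h import *
im=optics.camera("wrist");cv2.imwrite("pics/w1.png",im)
E
```

```text
position: [0.3949, -0.3168, 0.2033]
position: [0.4384, -0.0322, 0.1981]
force: [-0.3, -0.4, 0.1]
gripper_force: 0.0
t 10.675 p [ 0.4382 -0.0337  0.198 ] r 0.21220326086827146 az 83.75216705017742 toolx az 83.87688489596275 f [-0.3304 -0.3842  0.0764] open -3.972595541723654e-05
```

View pics/w1.png

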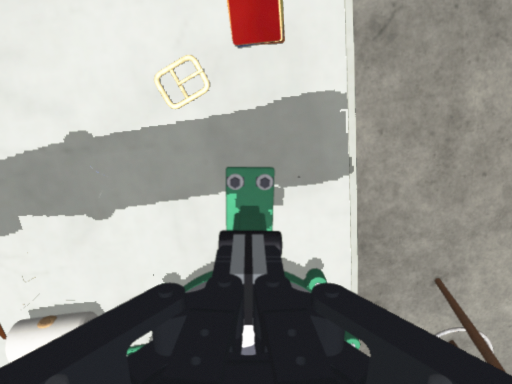

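The bracket foot shows at columns 226–274 with bolts at (235,181) and (265,182). The handle sits behind the shut fingers, aligned with them. I'll get its true azimuth and descend outside it.

```bash
python3 - <<'E'
from h import *
for p,z in [((250,181.5),.012),((250,170),.008),((235,181),.012),((265,182),.012)]:
    q=at("wrist",p,z);v=q[:2]-[.4151,-.2446];print(q,np.linalg.norm(v),np.degrees(np.arctan2(v[1],v[0])))
E
python3 -m pendant '[[0,[0,0,4],0],[0,[0,0,4],0],[0,[0,0,2],0],[0,[0,0,0],0]]'| grep -E "force:|pos"
```

```text
[ 0.4370175  -0.05220929  0.012     ] 0.19363513039058863 83.50077908283473
[ 0.43822384 -0.04126633  0.008     ] 0.2046443079634085 83.51199185963783
[ 0.42196353 -0.05002508  0.012     ] 0.19469593865683005 87.97975873227652
[ 0.45208544 -0.05439414  0.012     ] 0.19376839508860152 78.9961782746917
position: [0.4365, -0.0355, 0.0967]
force: [0.6, 0.3, -0.3]
gripper_force: 0.0
```

```bash
python3 -m pendant '[[0,[-0.8,0,0],0],[0,[-0.6,0,0],0],[0,[-0.5,0,0],0],[0,[-0.5,0,0],0],[0,[-0.5,0,0],0]]'| grep -E "force:|pos"; python3 -m pendant '[[0,[-0.5,0,0],0],[0,[-0.5,0,0],0],[0,[-0.4,0,0],0],[0,[-0.3,0,0],0],[0,[0,0,0],0]]'| grep -E "force:|pos"
```

```text
position: [0.4353, -0.0635, 0.0985]
force: [-0.2, 2.1, 1.1]
gripper_force: 0.5
position: [0.4332, -0.0807, 0.0982]
force: [0.8, 0.9, 0.4]
gripper_force: 0.0
```

```bash
python3 -m pendant '[[0,[1.5,0,0],0],[0,[0,0,-5],0],[0,[0,0,-5],0],[0,[-5.6,0,0],0],[0,[-5.6,0,0],0]]'| grep -E "pos"; python3 -m pendant '[[0,[-5.6,0,0],0],[0,[-5.6,0,0],0],[0,[-5.6,0,0],0],[0,[-4,0,0],0],[0,[0,0,0],0]]'| grep -E "force:|pos"; python3 loc.py; python3 - <<'E'
from h import *
from red import anv
im=optics.camera("top");anv(im);cv2.imwrite("pics/t2.png",cv2.resize(im[140:270,190:360],None,fx=4,fy=4,interpolation=3))
E
```

```text
position: [0.4241, -0.1762, 0.1996]
position: [0.3993, -0.3866, 0.1975]
force: [0.4, 0.5, -1.0]
gripper_force: 0.0
t 13.725 p [ 0.3993 -0.3866  0.1975] r 0.14286368746045422 az -96.33589518413721 toolx az 83.48350407552806 f [ 0.3801  0.5465 -0.9632] open 0.0002972872163146809
n 77 R 0.022107271746223345 anvil [ 0.35756233 -0.2447545 ] r 0.05753787386628275 plate deg -7.146148652723099
```

View pics/t2.png

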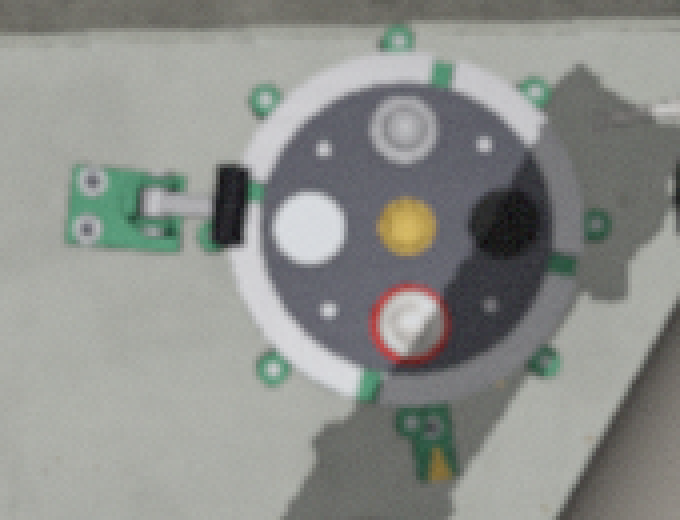

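The stop has tipped onto the rim: handle at (232,205), and its notch just short of it at (257,190). Now I'll creep anticlockwise.

```bash
python3 -m pendant '[[0,[2.02,-1.87,0],0],[0,[0,0,5],0.148],[0,[0,0,5],0],[0,[0,0,5],0],[0,[0,0,2.2],0]]'| grep -E "pos"; python3 -m pendant '[[0,[0,0,0],0],[0,[0,0.2,0],-0.016],[0,[0,0.2,0],-0.016],[0,[0,0.2,0],-0.016],[0,[0,0.2,0],-0.016]]'| grep -E "force:|pos"; python3 loc.py
```

```text
position: [0.3845, -0.3579, 0.0243]
position: [0.3919, -0.3636, 0.0268]
force: [-2.4, -0.3, 1.1]
gripper_force: 0.9
t 15.025 p [ 0.3919 -0.3636  0.0268] r 0.12122343941725014 az -101.01846960321672 toolx az 79.0532765473111 f [-2.4025 -0.3109  1.138 ] open 0.00011748917293163466
```

```bash
python3 -m pendant '[[0,[0,0.15,0],-0.012],[0,[0,0.15,0],-0.012],[0,[0,0.15,0],-0.012],[0,[0,0.15,0],-0.012],[0,[0,0.15,0],-0.012]]'| grep -E " force:|^force:|pos"; python3 -m pendant '[[0,[0,0.15,0],-0.012],[0,[0,0.15,0],-0.012],[0,[0,0.12,0],-0.01],[0,[0,0.12,0],-0.01],[0,[0,0.1,0],-0.008]]'| grep -E "^force:|pos"; python3 loc.py; python3 red.py
```

```text
position: [0.3968, -0.3648, 0.0259]
force: [-5.1, 0.2, 3.7]
position: [0.4066, -0.3651, 0.0264]
force: [-2.0, -0.0, 0.7]
t 16.275 p [ 0.4066 -0.3651  0.0264] r 0.12077009528029937 az -94.04813345619819 toolx az 85.4875382928735 f [-2.0293 -0.0339  0.7037] open 0.00032206542115140207
n 75 R 0.02211809029234253 anvil [ 0.35755869 -0.25139613] r 0.05794126557969313 plate deg -0.5640777450574888
```

```bash
python3 -m pendant '[[0,[0,0.08,0],-0.006],[0,[0,0.08,0],-0.006],[0,[0,0,0],0]]'| grep -E "^force:|pos"; python3 -m pendant '[[0,[0,0.08,0],-0.006],[0,[0,0.08,0],-0.006],[0,[0,0,0],0]]'| grep -E "^force:|pos"; python3 red.py; python3 - <<'E'
from h import *
im=optics.camera("scene");cv2.imwrite("pics/s2.png",cv2.resize(im[180:250,190:280],None,fx=6,fy=6,interpolation=3))
E
```

```text
position: [0.4067, -0.3653, 0.0262]
force: [-2.7, -0.1, 1.1]
position: [0.4085, -0.3655, 0.0262]
force: [-5.1, -0.9, 0.7]
n 81 R 0.022097294795646594 anvil [ 0.3578237  -0.25238788] r 0.05780333309735341 plate deg 0.4430459840021683
```

View pics/s2.png

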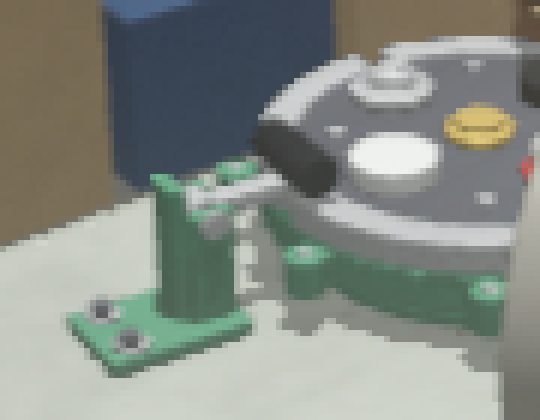

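The handle still rides high at (297,157), so the tooth isn't in yet. I'll track the handle's image height while creeping.

```bash
cat > hd.py <<'E'
from h import *
from red import anv
im=optics.camera("scene");c=im[190:225,228:250];y,x=np.nonzero(c.max(2)<60);print("handle",x.mean()+228,y.mean()+190,len(x))
anv(optics.camera("top"))
s=telemetry.sense();print(s["time_s"],np.round(s["force"],1))
E
python3 hd.py
python3 -m pendant '[[0,[0,0.08,0],-0.006],[0,[0,0.08,0],-0.006],[0,[0,0,0],0]]'| grep -E "^force:|pos"; python3 hd.py;  python3 -m pendant '[[0,[0,0.08,0],-0.006],[0,[0,0.08,0],-0.006],[0,[0,0,0],0]]'| grep -E "^force:|pos"; python3 hd.py
```

```text
handle 233.83333333333334 205.0 6
n 81 R 0.022115385637873925 anvil [ 0.35781697 -0.25237625] r 0.05780843681454173 plate deg 0.4307247049000864
17.275 [-4.4 -0.4  1.3]
position: [0.4106, -0.3655, 0.0263]
force: [-3.1, -1.0, 0.4]
handle 233.33333333333334 204.66666666666666 3
n 80 R 0.022163117252843784 anvil [ 0.35794942 -0.25322899] r 0.057798340604181604 plate deg 1.2860595991460286
17.75 [-3.  -1.1  0.4]
position: [0.4121, -0.3656, 0.0263]
force: [-3.7, -0.1, 0.5]
handle 233.71428571428572 204.71428571428572 7
n 74 R 0.02209986584831728 anvil [ 0.35787426 -0.25398578] r 0.05799033121098995 plate deg 2.0143374544519475
18.225 [-4.3  0.8  1. ]
```

```bash
sed -i 's/<60/<85/' hd.py
python3 hd.py
python3 -m pendant '[[0,[0,0.08,0],-0.006],[0,[0,0.08,0],-0.006],[0,[0,0,0],0]]'| grep -E "^force:|pos"; python3 hd.py;  python3 -m pendant '[[0,[0,0.08,0],-0.006],[0,[0,0.06,0],-0.005],[0,[0,0,0],0]]'| grep -E "^force:|pos"; python3 hd.py
```

```text
handle 236.9934210526316 201.88815789473685 152
n 78 R 0.02205637085300659 anvil [ 0.3577164  -0.25395161] r 0.05814060364949965 plate deg 1.9559352673556134
18.325 [-3.4 -0.8  1.1]
position: [0.4124, -0.3658, 0.0261]
force: [-5.6, -0.5, 1.9]
handle 236.8516129032258 201.6709677419355 155
n 77 R 0.022038185674089158 anvil [ 0.35791462 -0.25397674] r 0.05794904090861905 plate deg 2.011978137379174
18.8 [-5.5 -0.2  2.7]
position: [0.4126, -0.366, 0.026]
force: [-7.5, 0.1, 2.8]
handle 236.6875 201.3875 160
n 79 R 0.022164441123637378 anvil [ 0.35782938 -0.25418128] r 0.05806655782521139 plate deg 2.1975337905570314
19.275 [-7.5 -0.7  2.6]
```

```bash
python3 - <<'E'
from h import *
im=optics.camera("scene");o=cv2.imread("pics/s2.png")
n=cv2.resize(im[180:250,190:280],None,fx=6,fy=6,interpolation=3);cv2.imwrite("pics/s3.png",np.hstack([o[50:300,100:420],n[50:300,100:420]]))
E
```

```text
(no output)
```

View pics/s3.png

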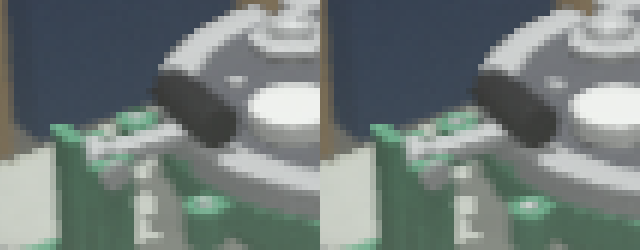

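```bash
python3 - <<'E'
from h import *
c=optics.get_calibration("scene");K=np.array(c["intrinsics"]);M=np.linalg.inv(np.array(c["cam_to_world"]))
def proj(p):
    q=M@np.r_[p,1];u=np.array([q[0],-q[1]])/-q[2];u=u*(1+c["k1"]*(u@u));return K[:2,:2]@u+K[:2,2]
a=np.radians(83.5);d=np.array([np.cos(a),np.sin(a)]);t=np.array([-d[1],d[0]]);C=np.array([.4151,-.2446])
for n,ri,z in [("home",.100,.070),("ride",.1044,.082)]:
    for s in (-.024,0,.024):
        p=(proj(np.r_[C+d*ri+t*s,z])-[190,180])*6-[100,50]; print(n,s,p.round(0))
print("white pad ref",((proj(np.r_[C+.058*np.array([np.cos(np.radians(98.5)),np.sin(np.radians(98.5))]),.069])-[190,180])*6-[100,50]).round())
E
```

```text
home -0.024 [168.  85.]
home 0 [194. 106.]
home 0.024 [221. 127.]
ride -0.024 [159.  64.]
ride 0 [185.  85.]
ride 0.024 [212. 106.]
white pad ref [294.  96.]
```

The handle centre at (194,108) matches the "home" projection (194,106), not "ride" (185,85). The plate has also stopped dead at the end of its play, so the tooth is in the notch. Backing off.

```bash
python3 -m pendant '[[0,[0,-0.5,0],0],[0,[0,-0.8,0],0],[0,[0,0,-5],0],[0,[0,0,-5],0],[0,[0,0,-4],0]]'| grep -E "^force:|pos"; python3 -m pendant '[[0,[-5,0,0],0],[0,[0,0,0],0],[0,[0,0,0],0]]'| grep -E "^force:|pos"; python3 hd.py; python3 - <<'E'
from h import *
im=optics.camera("top");s=optics.camera("scene")
a=cv2.resize(im[140:270,140:360],None,fx=3,fy=3,interpolation=3);b=cv2.resize(s[190:230,206:260],(324,240),interpolation=3)
o=np.zeros((640,660,3),np.uint8);o[:390]=a;o[395:635,:324]=b;cv2.imwrite("pics/end.png",o)
E
```

```text
position: [0.4039, -0.3654, 0.169]
force: [0.7, -0.2, 0.1]
position: [0.4022, -0.4148, 0.166]
force: [0.0, 0.9, 0.4]
handle 237.51908396946564 203.25190839694656 131
n 85 R 0.022485547325243833 anvil [ 0.35780923 -0.25455211] r 0.058148748420812704 plate deg 2.554640485629193
20.425 [ 0.6 -0.2 -0.4]
```

View pics/end.png

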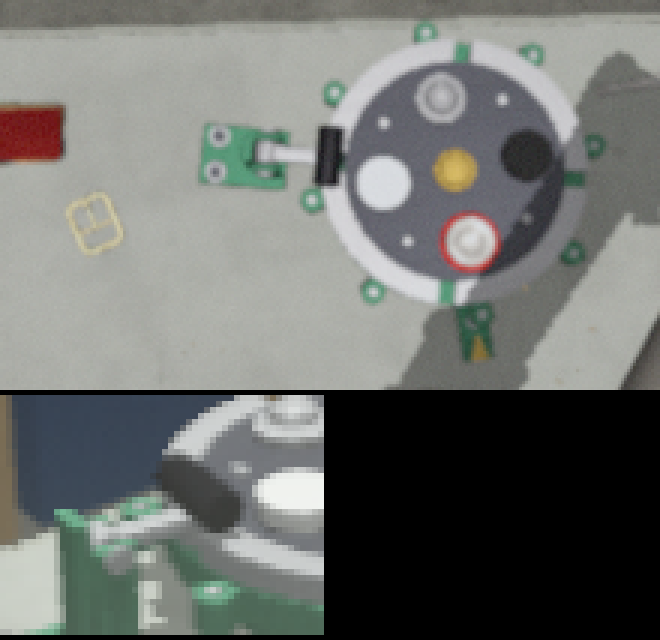

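The final picture shows the anvil at (469,242), in line with the pointer at (478,345). Since the riding view, the handle has moved about 4 mm toward the axis, as a full drop should. The buckle and swatches look undisturbed, and the arm is clear.

```bash
python3 -c "
from station import ticket
print(ticket.job_done())"
```

```text
the job is handed in; nothing more can be done
None
```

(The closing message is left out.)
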